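Put the sanding block away and slide the bench box's cover over it

TASK

On this craft table, put the cork sanding block away in the open, empty bay of the wooden bench box, lying flat on its dark sole. Then slide the box's cover all the way home over the block, so that the other bay, with the clay cutters, stands open. Leave the clay cup and the white glaze pot standing where they are, and let go of everything at the end.

Things in the scene. Friction and masses are not known exactly. Their poses are not given: they have to be found in the camera images.
- bench_box: Pale wooden two-bay box fixed to the table, 126 (x) x 284 (y) x 58 mm high, origin at the centre of its underside. Walls 8 mm, floor 6 mm. A divider 8 mm thick (top at 44 mm) at y = 0 parts it into bays of 110 (x) x 130 (y) mm inside: the empty one at -y; the +y one holds two steel clay cutter rings. One flat darker wood cover, 138 mm long, slides over either bay, at z = 46 to 52 mm.
- empty_bay (a point): Centre of the floor of the empty (-y) bay, 6 mm above the table; axes as the box.
- cover (a joint): Position of the cover along the box's y axis, m: 0 = fully home over the empty (-y) bay, at its stop; 0.138 = fully over the cutters' (+y) bay, where it is or nearly is at the start. The empty bay's clear opening runs in the box's y from -0.134 to (value - 0.138). It stays where left; sliding takes about 2 N.
- cover_grip (a point): Point on the axis of the cover's wooden grip bar, 14 mm above the cover's top (z = 66 mm) at the cover's middle. The bar is 60 mm long (box x), 14 mm thick (box y), 26 mm high: its top is at z = 78 mm. Moves with the cover; axes as the box.
- sanding_block: Cork sanding block with a dark grey abrasive sole, 85 (x) x 40 (y) x 32 mm high, 0.12 kg or so, loose on the table, sole down. Origin at the centre of the sole's underside, z up.
- clay_cup: Bystander: terracotta cup, 72 mm across, 70 mm high, origin under its centre.
- glaze_pot: Bystander: white lidded pot, 56 mm across, 55 mm high, origin under its centre.
There are look-alikes about, which are no part of the job. Of the things that look like the sanding_block, take the one that is nearest to the robot's base at the start.

How it is judged:
On the way, in this order (a step that is already met when the one before it is completed fails the run):
1. the sanding block lies flat in the empty bay, at rest (x of sanding_block in the frame of bench_box between -0.045 and 0.045 m and y of sanding_block in the frame of bench_box between -0.125 and -0.013 m and z of sanding_block in the frame of bench_box between 0 and 0.012 m and angle between sanding_block's own z axis and vertical below 0.15 rad and linear speed of sanding_block below 0.02 m/s), for 0.2 s.
2. the cover is fully home over the sanding block (x of sanding_block in the frame of bench_box between -0.045 and 0.045 m and y of sanding_block in the frame of bench_box between -0.125 and -0.013 m and z of sanding_block in the frame of bench_box between 0 and 0.012 m and angle between sanding_block's own z axis and vertical below 0.15 rad and value of joint cover below 0.005 m), for 0.2 s.
At the end, for the whole second after the job is handed in: The sanding block lies in the bay that was empty, flat on its sole (tilt under 0.15 rad, at most 6 mm off the bay's floor) and at rest, the cover is home over it (joint under 5 mm), and the cup and the pot are within 40 mm of where they started and upright (all of step 2 and linear speed of sanding_block below 0.02 m/s); the robot touches nothing.
It fails at once if the clay cup is moved more than 40 mm or tipped over (distance of clay_cup from where it was at the start of the episode above 0.04 m or angle between clay_cup's own z axis and vertical above 0.5 rad).
It fails at once if the white glaze pot is moved more than 40 mm or tipped over (distance of glaze_pot from where it was at the start of the episode above 0.04 m or angle between glaze_pot's own z axis and vertical above 0.5 rad).
It also fails if it takes over 48 s, if anything falls off the work surface, if the arm or the gripper's body presses on something with over 40 N, if the wrist force passes 120 N, or if a joint passes its speed limit or range.

ROBOT

A 7-joint arm with a two-finger parallel gripper is mounted at the origin on the work surface. World frame = base frame: x ahead of the robot, y to its left, z up, the work surface at z = 0. Lengths are in m, angles in rad, forces in N, time in s.
With the tool pointing down it reaches from about 0.425 to 0.925 m from the base axis. Payload 6.8 kg.
Tool frame: the origin (TCP) lies on the front face of the gripper's body, between the roots of the fingers; the fingertips stand 73 mm ahead of it and the grasp point (between the pads) lies 54 mm ahead of it (env.nose_length is the distance from the TCP to the fingertips, in m); z points along the fingers, y is the direction in which the jaws open and shut (so a half turn about z gives the same grasp; the last joint's range is limited). The gripper opens to 85 mm and grips with 20 to 120 N. Pads are 22 mm wide; open, the fingers measure 114 mm over their backs; the gripper's body (76 mm by 85 mm) begins 54 mm behind the grasp point. The pads swing forward as they close: fully open they stand 13 mm farther back than shut.
Start: joints at [1.151, 0.477, 0.022, 1.555, -0.011, 1.109, -0.083], TCP at [0.207, -0.642, 0.304] pointing down, gripper open.
Joint ranges: [-2.96, 2.96], [-0.34, 2.1], [-1.41, 1.46], [0.24, 2.44], [-1.37, 4.51], [0.17, 1.92], [-2.96, 2.96]. Speed limits (rad/s): [2.39, 2.39, 3.14, 3.14, 3.14, 3.14, 3.14].

INTERFACE

Orientations are given as a unit quaternion [w, x, y, z].
In Python, from cell import env, kin, camera, calibration, job gives the robot as it stands. The module is installed in compiled form; this text tells all that it offers. Calls block until the motion is done:
- env.reach(position, orientation): joint-space move of the TCP to a pose.
- env.movel(position, velocity=0.15, rot=None, stop_force=None): straight line of the TCP; rot=None keeps the orientation; velocity is the mean speed in m/s. With stop_force (N) it stops when the force on the tool has changed by that much, and returns True; else False.
- env.goto_joints(angles): joint-space move.
- env.grip(opening, f_grip=None): finger opening in m; f_grip is the grip in N (None keeps the last); returns when the fingers have stopped.
- env.dwell(seconds).
- kin.inverse_kinematics(position, orientation): joint angles nearest the present ones, or None.
- env.get_state(): the state.
- camera(name): name is "side" or "top" or "wrist"; returns (picture, depth): 400x640x3 uint8, blue, green, red; 400x640 float32, m along the optical axis (not along the pixel's ray), 0 where there is no reading.
- calibration(name): a dict with "fx", "fy", "cx", "cy" (pixels), "rvec" (rotation vector, rad) and "tvec" (3), from world to camera coordinates, as OpenCV has them. Camera axes: x right, y down, z forward; pixel columns grow to the right and rows downward; lengths in m; the calibration is good to about 2 mm. A picture is of the moment at which its call begins: read the wrist's pose just before it. calibration takes no time and is no camera call; for the wrist camera it gives the pose at the moment of the call.
A pose or a line that the arm cannot do raises env.PlanningError and nothing moves.
- job.job_done(): hands the job in, once; it reports no verdict.
The state is a dict: "time": time; "qpos": joint angles; "joint_velocities": joint speeds; "joint_torque": joint torques, N m; "tcp_pos": TCP position; "orientation": TCP orientation; "force": force on the tool from outside, world axes, zero at the start; "torque": the same for the moment, N m; "opening": finger opening in m.
Only numpy, scipy, OpenCV 4.12 (cv2) and the standard library are available. Lean on these libraries where they do the work, as an engineer would, in place of code of your own. Each camera call takes 0.05 s, during which the arm holds its last target. There are 200 camera calls.

## Working session

There is one attempt and no reset: what is moved stays moved. The work goes in short steps, each a Python script; the robot and the scene stay as the last script left them, time stands still between calls to the robot, and variables do not carry over. Pictures are saved under pics/ and viewed, about 8 in all and at most 12, crops included, and the job is handed in when it is done.

```bash
mkdir -p pics
cat > h.py <<'E'
import numpy as np, cv2
from cell import env, kin, camera, calibration, job
def cloud(name):
    c=calibration(name); im,d=camera(name)
    R,_=cv2.Rodrigues(np.array(c["rvec"],float)); t=np.array(c["tvec"],float).ravel()
    v,u=np.mgrid[0:d.shape[0],0:d.shape[1]]
    P=np.stack([(u-c["cx"])*d/c["fx"],(v-c["cy"])*d/c["fy"],d],-1)
    W=(P-t)@R; W[d==0]=np.nan
    return im,W
E
python3 - <<'E'
from h import *
for n in ("top","side"):
    im,W=cloud(n); np.savez(f"{n}.npz",im=im,W=W); cv2.imwrite(f"pics/{n}0.png",im)
s=env.get_state(); print(s["time"],s["tcp_pos"],s["orientation"],s["force"],s["opening"])
E
```

```text
0.1 [ 0.20694122 -0.6420614   0.3030385 ] [-7.96852904e-04  9.87872002e-01  1.55268289e-01 -1.77237960e-04] [0.12521483 0.71895783 0.98145849] 0.08575191933909605
```

View pics/top0.png

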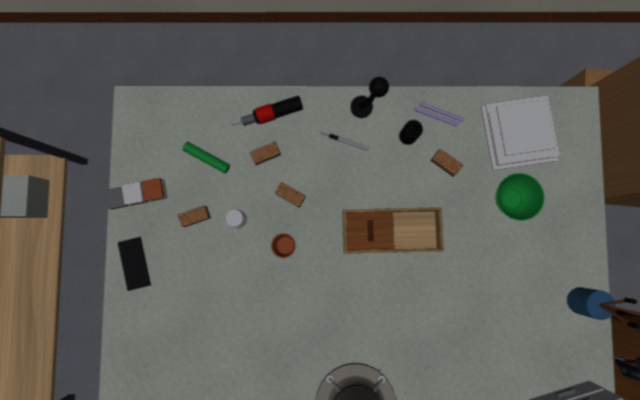

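View pics/side0.png

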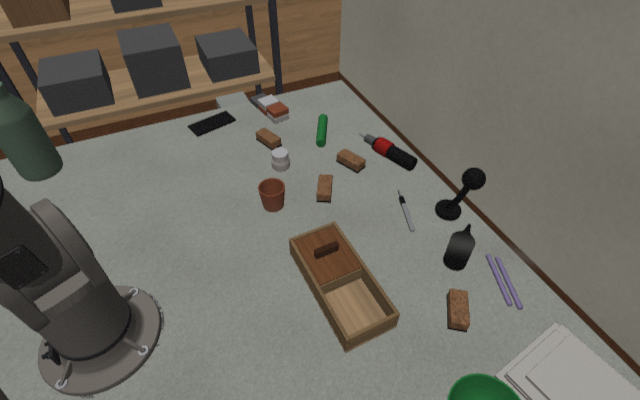

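Run:
```python
from h import *
z=np.load("top.npz"); im,W=z["im"],z["W"]
tiles=[]
Z=W[...,2]
for (u,v) in [(193,216),(265,153),(290,194),(447,162),(393,230),(284,245),(235,218)]:
    r=(60,32) if u==393 else (24,20)
    sl=np.s_[max(0,v-r[1]):v+r[1],u-r[0]:u+r[0]]
    m=(Z[sl]>0.012)
    n,l,st,_=cv2.connectedComponentsWithStats(m.astype(np.uint8))
    k=l[r[1],r[0]] or 1+np.argmax(st[1:,4])
    p=W[sl][(l==k)]; top=np.nanpercentile(p[:,2],80)
    q=p[p[:,2]>top-0.008] if u!=393 else p
    rc=cv2.minAreaRect(q[:,:2].astype(np.float32))
    print((u,v),"rect",np.round(rc[0],4),np.round(rc[1],4),round(rc[2],1),"top",round(top,4),"dist",round(np.hypot(*rc[0]),3),"mean",np.round(q.mean(0),4))
s=np.load("side.npz")["im"]
crops=[]
for u,v in [(268,139),(351,160),(325,188),(458,309)]:
    crops.append(cv2.resize(s[v-25:v+25,u-25:u+25],(300,300),interpolation=cv2.INTER_CUBIC))
t=[cv2.resize(im[v-25:v+25,u-25:u+25],(300,300),interpolation=cv2.INTER_CUBIC) for u,v in [(193,216),(290,194)]]
g=np.vstack([np.hstack(crops[:2]),np.hstack(crops[2:])])
cv2.imwrite("pics/crops.png",cv2.convertScaleAbs(g,alpha=1.5))
# cover joint: colour profile along the box mid row
print(np.round(W[225:238:6,340:446:4,1:3],3).tolist())
```

```text
(193, 216) rect [0.5414 0.4825] [0.0403 0.0853] 18.9 top 0.0332 dist 0.725 mean [0.5409 0.4819 0.0312]
(265, 153) rect [0.7326 0.273 ] [0.0404 0.0844] 23.3 top 0.0332 dist 0.782 mean [0.7317 0.2726 0.0311]
(290, 194) rect [0.6069 0.1962] [0.0842 0.04  ] 60.5 top 0.0331 dist 0.638 mean [0.6065 0.1957 0.031 ]
(447, 162) rect [ 0.7057 -0.2712] [0.0851 0.0411] 53.5 top 0.0327 dist 0.756 mean [ 0.7051 -0.2708  0.0307]
(393, 230) rect [ 0.5013 -0.1035] [0.1263 0.2855] 1.6 top 0.0566 dist 0.512 mean [ 0.5008 -0.0677  0.0523]
(284, 245) rect [0.4563 0.2095] [0.0678 0.0683] 0.6 top 0.0691 dist 0.502 mean [0.4562 0.2116 0.0682]
(235, 218) rect [0.5332 0.3539] [0.0471 0.0464] 3.8 top 0.0558 dist 0.64 mean [0.5336 0.3544 0.0541]
[[[0.045, 0.001], [0.036, 0.055], [0.024, 0.052], [0.013, 0.05], [0.001, 0.052], [-0.01, 0.053], [-0.022, 0.051], [-0.031, 0.078], [-0.042, 0.076], [-0.057, 0.05], [-0.068, 0.05], [-0.079, 0.054], [-0.091, 0.053], [-0.102, 0.052], [-0.122, 0.004], [-0.134, 0.005], [-0.147, -0.001], [-0.157, 0.009], [-0.169, 0.006], [-0.181, 0.009], [-0.194, 0.004], [-0.205, 0.005], [-0.2
[... 278 characters left out ...]
.092, 0.046], [-0.103, 0.051], [-0.121, 0.008], [-0.133, 0.007], [-0.146, 0.004], [-0.158, 0.001], [-0.17, 0.002], [-0.182, 0.0], [-0.193, 0.008], [-0.205, 0.005], [-0.217, 0.007], [-0.229, 0.003], [-0.236, 0.022], [-0.239, 0.057], [-0.267, -0.003]], [[0.045, -0.0], [0.036, 0.059], [0.024, 0.05], [0.013, 0.053], [0.001, 0.053], [-0.01, 0.051], [-0.022, 0.049], [-0.031, 0.073], [-0.042, 0.079], [-0.056, 0.051], [-0.068, 0.05], [-0.08, 0.049], [-0.091, 0.049], [-0.102, 0.05], [-0.122, 0.003], [-0.133, 0.005], [-0.146, 0.001], [-0.158, 0.002], [-0.17, 0.003], [-0.181, 0.004], [-0.193, 0.004], [-0.205, 0.004], [-0.216, 0.008], [-0.228, 0.009], [-0.238, 0.016], [-0.239, 0.055], [-0.267, -0.004]]]
```

View pics/crops.png

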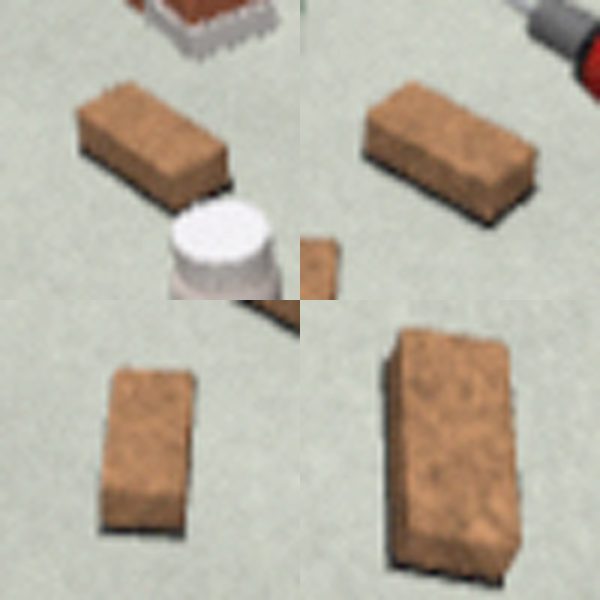

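Four look-alikes in the top view: (193,216), (265,153), (290,194) and (447,162), at 0.725, 0.782, 0.638 and 0.756 m from the base. All four have the same cork, dark sole and size in the crop. The one at (290,194) is nearest, so it is the target: lower-left crop, side-view pixel (325,188). The box's empty bay is on the right in the top view (about 417,230), and the cover with its bar at (370,231) is over the left bay.

```bash
cat >> h.py <<'E'
def down(phi):  # tool down, jaw axis at phi degrees
    a=np.radians(phi+90)/2; return [0,np.cos(a),np.sin(a),0]
def st(m=""):
    s=env.get_state(); print(m,round(s["time"],2),np.round(s["tcp_pos"],4),"op",round(s["opening"],4),"F",np.round(s["force"],1))
BOX=np.array([0.5013,-0.1035]); YAW=1.6
def box(x,y):
    c,s=np.cos(np.radians(YAW)),np.sin(np.radians(YAW)); return BOX+[c*x-s*y,s*x+c*y]
E
python3 - <<'E'
from h import *
b=[0.6069,0.1962]; q=down(-29.5)
env.reach([*b,0.20],q); st("above")
env.movel([*b,0.079],0.12,stop_force=8); st("low")
env.grip(0.03,40); st("grip")
env.movel([*b,0.20],0.15); st("lift")
im,W=cloud("wrist"); cv2.imwrite("pics/w1.png",im)
im,W=cloud("side"); cv2.imwrite("pics/s1.png",im[80:320,180:480])
E
```

```text
above 3.37 [0.6073 0.1952 0.1999] op 0.0853 F [-0.4  1.  -1. ]
low 4.53 [0.6074 0.1966 0.0799] op 0.0853 F [-0.2  0.   0.1]
grip 5.02 [0.6073 0.1963 0.0796] op 0.039 F [-0.6  0.   4.4]
lift 5.97 [0.6064 0.1957 0.1989] op 0.0393 F [ 0.1 -0.3 -1.8]
```

View pics/s1.png

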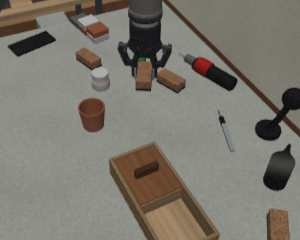

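The block is held between the fingers at crop pixel (145,75), and the cup and pot stand undisturbed. Next I place it.

Run:
```python
from h import *
p=box(0,-0.069); q=down(YAW)
env.reach([*p,0.20],q); env.dwell(0.2); st("above")
im,W=cloud("wrist"); cv2.imwrite("pics/w2.png",im)
h=env.movel([*p,0.11],0.12,stop_force=8); st(f"mid {h}")
if not h:
    print(env.movel([*p,0.0855],0.04,stop_force=6)); st("set")
    env.grip(0.062); st("open")
    env.movel([*p,0.20],0.15); st("up")
    im,W=cloud("wrist"); cv2.imwrite("pics/w3.png",im); np.savez("w3.npz",im=im,W=W)
```

```text
above 7.7 [ 0.5038 -0.1714  0.2001] op 0.0394 F [-0.2  0.1 -2.7]
mid False 8.65 [ 0.5037 -0.1724  0.1106] op 0.0392 F [ 0.6 -0.3 -1.2]
True
set 9.26 [ 0.5028 -0.1725  0.0856] op 0.0395 F [-0.8 -0.1  6.5]
open 9.61 [ 0.5021 -0.1726  0.0849] op 0.0617 F [-0.4 -0.  -0.5]
up 10.53 [ 0.5026 -0.1726  0.1991] op 0.062 F [-0.   0.1  0.6]
```

View pics/w3.png

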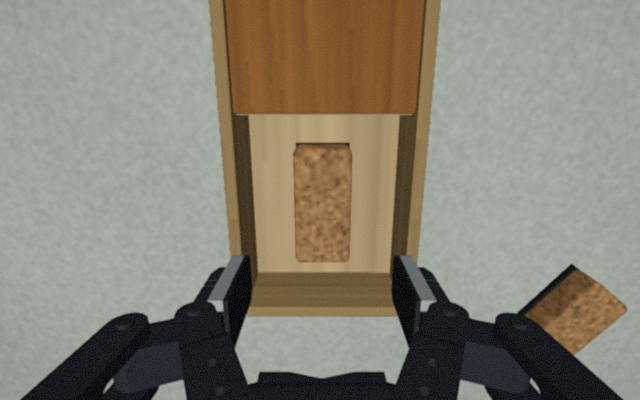

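The block lies centred in the bay at (322,205) with clear floor all round it; the cover's edge is at row 113. Next I grip the cover's bar and slide it home.

Run:
```python
from h import *
W=np.load("w3.npz")["W"]; b=W[150:255,305:340].reshape(-1,3); print("block top z",np.nanmedian(b[:,2]),"ends",np.nanmedian(W[155:165,305:340,2]),np.nanmedian(W[240:255,305:340,2]))
T=np.load("top.npz")["W"][205:255,345:400].reshape(-1,3); m=T[T[:,2]>0.065]
rc=cv2.minAreaRect(m[:,:2].astype(np.float32)); print("bar",rc,"expected",box(0,0.066))
g=np.array(rc[0]); u=box(0,-1)-BOX; q=down(YAW-90)
assert np.linalg.norm(g-box(0,0.066))<0.012
env.reach([*g,0.20],q); env.grip(0.06)
print(env.movel([*g,0.132],0.1,stop_force=8)); st("at bar")
env.grip(0.005,40); st("grip")
s=env.get_state(); g=np.array(s["tcp_pos"]); 
e=g.copy(); e[:2]+=u*0.125; print(env.movel(e,0.1,stop_force=20)); st("slid")
e[:2]=g[:2]+u*0.150; print(env.movel(e,0.025,stop_force=12)); st("stop")
env.dwell(0.3); s2=env.get_state(); print("travel",(np.array(s2["tcp_pos"])-g)[:2]@u)
im,W=cloud("top"); cv2.imwrite("pics/t4.png",im[180:280,320:460])
```

```text
block top z 0.03744404141914761 ends 0.03751161201993082 0.03738663909744248
bar ((0.4998905658721924, -0.035863373428583145), (0.056479986757040024, 0.013125855475664139), 0.7861688733100891) expected [ 0.49945717 -0.03752573]
False
at bar 13.07 [ 0.5002 -0.0357  0.1323] op 0.0601 F [ 0.5 -0.2 -0.2]
grip 13.55 [ 0.5002 -0.0361  0.1325] op 0.013 F [-1.7 -2.2  6. ]
False
slid 14.95 [ 0.5036 -0.1612  0.1326] op 0.0133 F [-1.4 -1.5  2.9]
True
stop 15.58 [ 0.504  -0.1741  0.1325] op 0.0128 F [-0.8  0.7  4.9]
travel 0.1380190806765746
```

Run:
```python
from h import *
env.grip(0.06); st("open")
p=env.get_state()["tcp_pos"]
env.movel([p[0],p[1],0.24],0.12)
env.reach([0.5,0.05,0.30],down(YAW-90)); env.dwell(0.3); st("up")
im,W=cloud("wrist"); cv2.imwrite("pics/w5.png",im)
env.reach([0.207,-0.642,0.304],down(-72)); env.dwell(0.2); st("away")
im,W=cloud("top"); 
for n,(u,v),h in (("bar",(416,230),.065),("cup",(284,245),.06),("pot",(235,218),.045)):
    m=W[v-25:v+25,u-28:u+28].reshape(-1,3); m=m[m[:,2]>h]; r=cv2.minAreaRect(m[:,:2].astype(np.float32)); print(n,np.round(r[0],4),np.round(r[1],4))
print("bar home expected",box(0,-.069))
Y=W[222:240,375:445]; Zm=np.nanmedian(Y[...,2],0); print([(round(float(a),3),round(float(b),3)) for a,b in zip(np.nanmedian(Y[...,1],0),Zm)][::3])
side,_=cloud("side"); o=np.hstack([cv2.resize(im[190:270,210:460],(400,128),interpolation=cv2.INTER_CUBIC),np.zeros((128,0,3),np.uint8)])
cv2.imwrite("pics/f.png",np.vstack([cv2.resize(side[100:360,200:460],(400,400)),o]))
```

```text
open 16.44 [ 0.5033 -0.1735  0.1322] op 0.0599 F [ 0.3  0.2 -0.1]
up 18.72 [0.5001 0.0488 0.2996] op 0.0597 F [-0.1 -1.1  1. ]
away 21.62 [ 0.2077 -0.6417  0.3041] op 0.0601 F [-0.  -0.5 -0. ]
bar [ 0.5036 -0.1719] [0.0569 0.015 ]
cup [0.4564 0.2095] [0.0679 0.0686]
pot [0.5332 0.3541] [0.0473 0.0465]
bar home expected [ 0.50322659 -0.1724731 ]
[(-0.059, 0.005), (-0.068, 0.004), (-0.077, 0.006), (-0.086, 0.007), (-0.095, 0.005), (-0.099, 0.036), (-0.105, 0.052), (-0.114, 0.05), (-0.123, 0.052), (-0.131, 0.052), (-0.14, 0.052), (-0.148, 0.051), (-0.157, 0.05), (-0.165, 0.054), (-0.169, 0.076), (-0.177, 0.076), (-0.191, 0.051), (-0.2, 0.051), (-0.209, 0.051), (-0.217, 0.05), (-0.226, 0.051), (-0.235, 0.05), (-0.241, 0.059), (-0.266, -0.0)]
```

View pics/f.png

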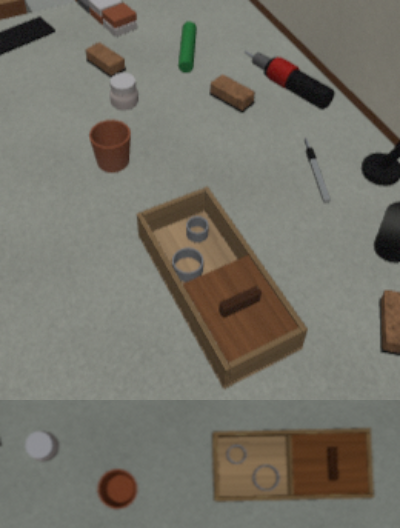

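The cover is home: its edge is at the divider, the cutter rings are visible in the open bay, and the cup and pot stand where they were. I'm handing in.

```bash
python3 -c "
from h import *
job.job_done(); st('done')"
```

```text
the job is handed in; nothing more can be done
the job is handed in; nothing more can be done
```

The sanding block is flat in the bay that was empty, the cover is home over it, and the job was handed in at about 22 s. I took the look-alike nearest the base (0.638 m; the next was 0.725 m).

- **Block:** after placing, its top measured 37.4 mm above the table at the middle and 37.5 and 37.4 mm at the two ends, against 38 mm expected. So it sits level on the bay floor. It lies with its long side along the box's y axis. I did not see it again once the cover was over it.
- **Cover:** it met its stop after 138 mm of travel by the arm, and the top camera puts the bar 0.6 mm from its expected home position. The top camera's own before-and-after positions give 136 mm of bar travel, 2 mm less than the arm's figure. That is within the calibration error.
- **Cup and pot:** both are within 0.3 mm of where they started and upright, and the cutters' bay stands open.
- **Robot:** the gripper is open and the arm is back near its start pose, touching nothing, with about 0.5 N or less on the tool.

No check failed.

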